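# Assemble the citrus juicer and run it with the reamer held down

### The job

Put the citrus juicer together: slip the blue seal collar over the upright post of the white base, the same way up as it lies now and all the way down, then the steel strainer ring with its wide flange downwards, down onto the collar. Then set the yellow reamer on the orange drive spindle, turned so that the cross socket underneath meshes with the spindle's four teeth, slide it fully home, press the sprung spindle down with it as far as it goes, and finish like that: still gripping the reamer and keeping the spindle pressed. Do not disturb the small glass, the red mug or the spice jar.

Things in the scene. Friction and masses are not known exactly. Their poses are not given: they have to be found in the camera images.
- juicer: White citrus juicer base, fixed: a round drum 116 mm across, flat top 36 mm above its origin, short spout at -x; on its axis a fixed grey round post, 28 mm in diameter, ending 68 mm above the origin (top 4 mm tapered to 26 mm). Origin: centre of the underside, z up. The collar's home is the drum's top (36 mm), the strainer ring's is on the collar (50 mm).
- spindle_seat (a point): Shoulder of the orange spindle on the juicer's axis, 76 mm above the juicer's origin when up; 25.6 mm across. Above it stands a cross of two bars (four teeth), each 24 mm tip to tip, 7 mm wide, 22 mm high, round-topped, lying along this point's x and y, which are the juicer's x and y (a quarter turn fits the same); z up. It cannot turn, it only slides straight down.
- spindle (a joint): How far the spindle is pushed down, m: 0 is up (where its spring holds it, also with the reamer resting on it), 0.006 is the bottom stop. It starts moving at about 3 N and is at the stop at about 8 N of downward push.
- seal_collar: Blue plain ring: 42 mm outside, bore 30.4 mm, 14 mm high. Starts lying flat on the worktop. Origin: on its axis in the underside, z up. Passes over the post with 1.2 mm clearance all round.
- strainer_ring: Steel ring: a neck 42 mm outside, 18 mm high in all, with a flange 60 mm across round its lowest 5 mm; bore 30.4 mm. Starts flat, flange down, on the worktop; grip the neck above the flange. Origin: on its axis in the underside, z up.
- reamer: Yellow reamer, 70 mm high, about 110 g: square body with four flat sides 40 mm apart up to 50 mm height, ribs on its corners (55 mm corner to corner), then a ribbed cone. Starts upright on the worktop. Origin: centre of the underside, z up; the flat sides face its x and y. Grip the flat sides 30 to 48 mm above the origin. Home: its underside on the spindle's shoulder.
- reamer_socket (a point): Mouth of the cross-shaped socket in the reamer, at the reamer's origin: open downwards, 28 mm deep, slots 9.4 mm wide and 26.8 mm end to end along the reamer's x and y (towards its flat sides), so a quarter turn fits the same. It meshes within about 5 degrees.
- microwave_corner (a point): Near left corner, at worktop level, of the white microwave (fixed, 232 mm high): its front stretches from here along -y, 450 mm, and its side along +x. Keep hand and arm clear: swing past it close to the robot.
- tumbler: Small clear glass, 46 mm across, 59 mm high, standing on the worktop; origin: centre of its underside. Leave alone.
- red_mug: Red mug, 82 x 115 mm with its handle, 90 mm high, behind the juicer; origin: under its centre. Leave alone.
- spice_jar: Glass spice jar with a green lid, 46 mm across, 106 mm high; origin: centre of its underside. Leave alone.
Things that resemble listed ones, but are neither listed nor needed, are in the scene too. Of the things that look like the reamer, take the one that is nearest to the robot's base at the start.

How it is judged (in metres and radians):
On the way, in this order (a step that is already met when the one before it is completed fails the run):
1. the seal collar lies home on the base, round the post, before the strainer ring is on the post (z of seal_collar in the frame of juicer between 0.032 and 0.0385 m and horizontal distance between seal_collar and juicer below 0.004 m and angle between seal_collar's own z axis and vertical below 0.12 rad and horizontal distance between strainer_ring and juicer above 0.02 m), for 0.2 s.
2. the strainer ring lies home on the collar, flange down, before the reamer is on the spindle (z of seal_collar in the frame of juicer between 0.032 and 0.0385 m and horizontal distance between each of seal_collar, strainer_ring and juicer below 0.004 m and angle between each of seal_collar, strainer_ring's own z axis and vertical below 0.12 rad and z of strainer_ring in the frame of juicer between 0.046 and 0.0525 m and horizontal distance between reamer and juicer above 0.02 m), for 0.2 s.
At the end, for the whole second after the job is handed in: Collar home on the base, strainer ring home on it (2.5 mm; centred within 4 mm, level); reamer meshed, within 3 mm of the spindle shoulder, centred within 4 mm, upright; spindle pressed over 4.5 mm of 6 mm; fingers still on the reamer (over 1 N), through the last second (z of seal_collar in the frame of juicer between 0.032 and 0.0385 m and horizontal distance between each of seal_collar, strainer_ring and juicer below 0.004 m and angle between each of seal_collar, strainer_ring's own z axis and vertical below 0.12 rad and z of strainer_ring in the frame of juicer between 0.046 and 0.0525 m and z of reamer in the frame of spindle_seat between -0.004 and 0.003 m and horizontal distance between reamer and spindle_seat below 0.004 m and angle between reamer's own z axis and vertical below 0.1 rad and value of joint spindle above 0.0045 m and contact force between the fingers and reamer above 1 N); the arm keeps its last pose, push and grip.
It fails at once if the small clear glass is moved by more than 30 mm or tipped (distance of tumbler from where it was at the start of the episode above 0.03 m or angle between tumbler's own z axis and vertical above 0.4 rad).
It fails at once if the red mug is moved by more than 30 mm or tipped (distance of red_mug from where it was at the start of the episode above 0.03 m or angle between red_mug's own z axis and vertical above 0.4 rad).
It fails at once if the spice jar is moved by more than 30 mm or tipped (distance of spice_jar from where it was at the start of the episode above 0.03 m or angle between spice_jar's own z axis and vertical above 0.4 rad).
It also fails if it takes over 72 s, if anything falls off the work surface, if the arm or the gripper's body presses on something with over 40 N, if the wrist force passes 120 N, or if a joint passes its speed limit or range.

### The arm

A 6-joint arm with a two-finger parallel gripper is mounted at the origin on a cart in front of the work surface, level with it; the furniture and walls round the work are solid. World frame = base frame: x ahead of the robot, y to its left, z up, the work surface at z = 0. Lengths are in m, angles in degrees, forces in N, time in s.
With the tool pointing down it reaches from about 0.3 to 0.75 m from the base axis. Payload 8.5 kg.
Tool frame: the origin (TCP) lies on the centre line of the jaws, within the pads' length; the fingertips stand 19 mm ahead of it and the grasp point (between the pads) is the TCP (env.tcp_to_tips is the z of the fingertips in the tool frame, in m); z points along the fingers, y is the line along which they close (so a half turn about z gives the same grasp; the last joint's range is limited). The gripper opens to 85 mm and grips with 20 to 120 N. Pads are 22 mm wide; open, the fingers measure 114 mm over their backs; the gripper's body (76 mm by 85 mm) begins 54 mm behind the grasp point. The pads swing forward as they close: fully open they stand 13 mm farther back than shut.
Start: joints at [60.487, 21.807, 74.336, -0, 83.858, -12.336], TCP at [0.162, 0.525, 0.25] pointing down, gripper open.
Joint ranges: [-178.18, 178.18], [-50.72, 133.34], [12.68, 142.11], [-81.47, 261.47], [9.98, 163.14], [-165.26, 165.26]. Speed limits (degrees/s): [136.94, 136.94, 180, 180, 180, 180].

### API

Orientations are given as a 3x3 rotation matrix whose columns are the frame's x, y, z axes.
In Python, from rig import env gives the robot as it stands.
- The arm moves only by the tool servo_tool, never from a script. Its argument "steps" is a list of rows, each an object of numbers: "tx", "ty", "tz": the shift along the world's x, y, z in cm; "yaw": the turn about the world's z in degrees; "claw": the finger opening in cm, from 0 to 8.54. In form: [{"tx": .., "ty": .., "tz": .., "yaw": .., "claw": ..}, ...]. A call has 1 to 20 rows; each row shifts and turns the commanded pose from where the row before left it; what a row does not reach is not made up. A row lasts 1/10 s, in which the tool goes at most 50 mm and 8.59 degrees, less where a joint would pass 70% of its speed; a pose out of reach is approached as far as the arm can. A call with a gripper value outside its range is refused whole. The fingers move at their own pace and stop on an object; "newtons" is the grip in N (left out, the last holds). Time passes only in rows, so rows that do not move let the fingers close. It gives the time, the measured TCP pose, the force, the opening and the grip force at its end, in the units of the state.
- env.observe(): the state, without advancing time (a new reading comes with each control period).
- env.get_image(name): name is "scene" or "top" or "wrist"; returns (picture, depth): 384x512x3 uint8, red, green, blue; 384x512 float32, m along the optical axis (not along the pixel's ray), 0 where there is no reading.
- env.camera_model(name): a dict with "fovy" (degrees; the focal length in pixels is half the picture's height over the tangent of half this angle, whatever the lens; pixels are square), "cx", "cy" (the principal point, pixels), "T" (4x4, takes a point from camera to world coordinates). Camera axes: x right, y down, z forward; pixel columns grow to the right and rows downward; lengths in m; the calibration is good to about 2 mm. The wrist camera is an equidistant fisheye: a pixel r from the principal point sees the ray r / f radians off the axis. A picture is of the moment at which its call begins: read the wrist's pose just before it. camera_model takes no time and is no camera call; for the wrist camera it gives the pose at the moment of the call.
- env.close_job(): hands the job in; it is judged then, once.
The state is a dict: "time_s": time; "q": joint angles; "qvel": joint speeds; "joint_efforts": joint torques, N m; "position": TCP position; "tool_rot": TCP orientation; "ft_force": force on the tool from outside, world axes, zero at the start; "wrist_torque": the same for the moment, N m; "grip_width": finger opening in m; "gripper_force": force on a finger pad.
Only numpy, scipy, OpenCV 4.12 (cv2) and the standard library are available. Lean on these libraries where they do the work, as an engineer would, in place of code of your own. Each camera call takes 0.05 s, during which the arm holds its last target. There are 200 camera calls.

## Working session

There is one attempt and no reset: what is moved stays moved. The work goes in short steps, Python scripts to look and compute and a tool call to move; the robot and the scene stay as the last step left them, time stands still between calls to the robot, and variables do not carry over. Pictures are saved under pics/ and viewed, at most 12 in all, crops included, and the job is handed in when it is done.

Besides the shell and the picture viewer there is one more tool, called by a JSON object that holds its "name" and its "arguments". servo_tool: Moves the arm, as the interface text tells. Its arguments: {"type":"object","properties":{"steps":{"type":"array"},"newtons":{"type":"number"}},"required":["steps"]}

```bash
mkdir -p pics; cat > h.py <<'E'
import numpy as np, cv2
from rig import env
def grab(n):
    m=env.camera_model(n); im,d=env.get_image(n)
    return im,d,m
def save(n,im): cv2.imwrite('pics/'+n,im[:,:,::-1])
def cloud(d,m):
    h,w=d.shape; f=h/2/np.tan(np.radians(m['fovy']/2))
    u,v=np.meshgrid(np.arange(w),np.arange(h))
    P=np.stack([(u-m['cx'])/f*d,(v-m['cy'])/f*d,d],-1)
    T=np.array(m['T']); return P@T[:3,:3].T+T[:3,3]
E
python3 - <<'E'
from h import *
for n in('scene','top'):
    im,d,m=grab(n); np.savez(n+'0.npz',im=im,P=cloud(d,m),d=d); save(n+'0.png',cv2.resize(im,(800,600),interpolation=cv2.INTER_CUBIC)); print(n,m)
E
```

```text
scene {'fovy': 53.42433733910665, 'cx': 246.82420210237606, 'cy': 192.86570647543633, 'T': array([[ 0.45044286, -0.49732023,  0.74146734, -0.26338895],
       [-0.89271344, -0.26279504,  0.36606212, -0.44843273],
       [ 0.01280384, -0.82680794, -0.5623386 ,  0.70856178],
       [ 0.        ,  0.        ,  0.        ,  1.        ]])}
top {'fovy': 50.88841845242061, 'cx': 250.52717640422225, 'cy': 187.15082348618492, 'T': array([[ 0.02614823, -0.99069321,  0.13357853,  0.43212783],
       [-0.99951652, -0.02366141,  0.02017085, -0.03716953],
       [-0.01682246, -0.13404138, -0.99083294,  1.29571177],
       [ 0.        ,  0.        ,  0.        ,  1.        ]])}
```

View pics/scene0.png

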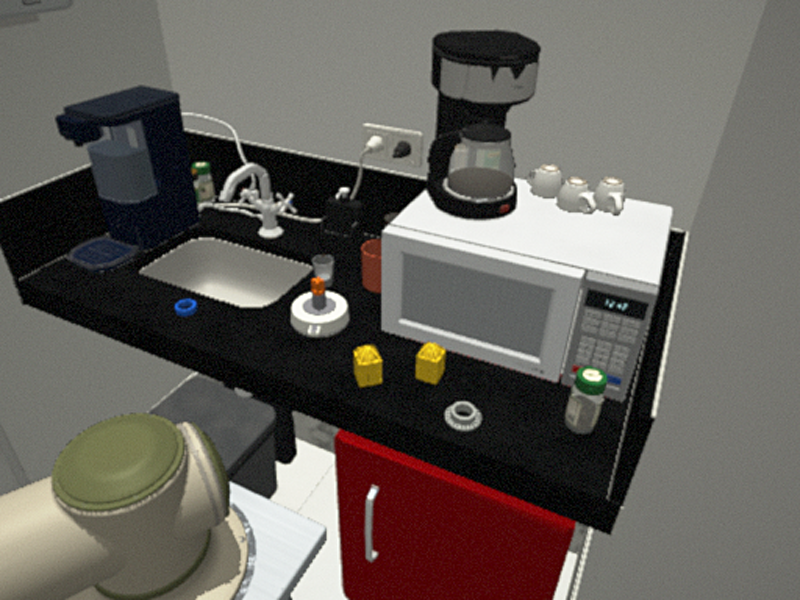

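View pics/top0.png

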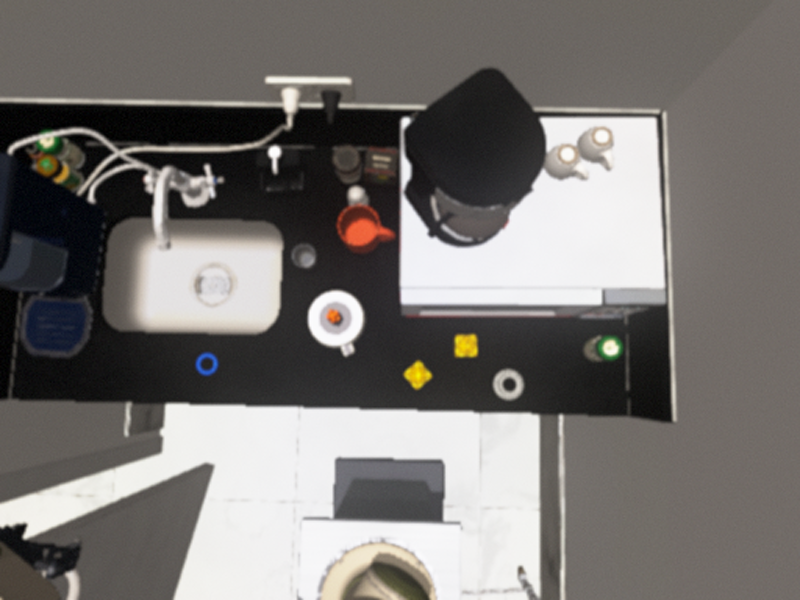

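The scene shows the blue collar at (185,307), the juicer at (320,312), two reamers at (368,365) and (431,362), and the ring at (463,416). In the top view they are the collar (207,363), juicer (335,318) with its spout towards (347,350), reamers (417,375) and (466,345), and ring (508,384).

```bash
python3 - <<'E'
from h import *
for n in('top','scene'):
    z=np.load(n+'0.npz'); im=z['im'].astype(int); P=z['P']; d=z['d']
    hsv=cv2.cvtColor(z['im'],cv2.COLOR_RGB2HSV); H,S,V=[hsv[...,i].astype(int) for i in range(3)]
    ok=(d>0)&(P[...,0]>.2)&(P[...,0]<.9)&(P[...,2]>-.01)&(P[...,2]<.2)
    def rep(name,mask):
        k,l,st,_=cv2.connectedComponentsWithStats((mask&ok).astype(np.uint8))
        for i in range(1,k):
            if st[i,4]<25: continue
            Q=P[l==i]; mm=Q.min(0);M=Q.max(0)
            c,r=cv2.minEnclosingCircle(Q[:,:2].astype(np.float32))
            rr=cv2.minAreaRect(Q[:,:2].astype(np.float32))
            print(n,name,st[i],'mid',(mm[:2]+M[:2]).round(4)/2,'circ',np.round(c,4),round(r,4),'z',mm[2].round(3),M[2].round(3),'rect',np.round(rr[0],4),np.round(rr[1],3),round(rr[2],1))
    rep('blue',(H>100)&(H<125)&(S>180)&(V>80)&(P[...,2]<.05))
    rep('yellow',(H>20)&(H<35)&(S>150)&(V>80))
    rep('orange',(H>3)&(H<16)&(S>150)&(V>80))
    rep('grey',(S<60)&(V>70)&(P[...,2]>.003)&(P[...,2]<.1))
    rep('drumtop',(S<60)&(V>70)&(P[...,2]>.031)&(P[...,2]<.042))
E
```

```text
top blue [125 226  14  14  94] mid [0.45105 0.3656 ] circ [0.4492 0.3655] 0.0241 z -0.006 0.02 rect [0.4514 0.3639] [0.047 0.04 ] 65.9
top yellow [ 25 100  10  11  36] mid [0.8328 0.6764] circ [0.8328 0.6774] 0.0175 z 0.1 0.111 rect [0.8328 0.677 ] [0.034 0.024] 48.5
top yellow [291 214  15  15 217] mid [ 0.50065 -0.1638 ] circ [ 0.5006 -0.1639] 0.0311 z -0.004 0.072 rect [ 0.5009 -0.164 ] [0.046 0.048] 1.9
top yellow [258 230  19  20 214] mid [ 0.4401 -0.0676] circ [ 0.4401 -0.0665] 0.0302 z -0.005 0.075 rect [ 0.4402 -0.0672] [0.046 0.046] 41.3
top orange [215 132  38  28 602] mid [0.738   0.04845] circ [0.7425 0.0465] 0.0648 z -0.006 0.094 rect [0.7445 0.0526] [0.11 0.11] 19.8
top orange [210 199   8   7  45] mid [0.54755 0.0993 ] circ [0.5476 0.0994] 0.0113 z 0.067 0.1 rect [0.547  0.0985] [0.02  0.018] 34.6
top grey [37 89 14 16 76] mid [0.87055 0.66685] circ [0.8705 0.6624] 0.0296 z 0.026 0.09 rect [0.8706 0.6668] [0.021 0.058] 89.6
top grey [213  94  16  15 101] mid [0.8612  0.08715] circ [0.8626 0.0857] 0.0254 z 0.088 0.1 rect [0.8627 0.0859] [0.045 0.048] 72.5
top grey [ 46 
[... 4143 characters left out ...]
186  36  24 519] mid [0.54495 0.10035] circ [0.545  0.0953] 0.0619 z 0.031 0.042 rect [0.5459 0.0999] [0.107 0.109] 72.7
scene drumtop [244 204 115  37 362] mid [ 0.5678  -0.20115] circ [ 0.5708 -0.2011] 0.1695 z 0.031 0.042 rect [ 0.5621 -0.2016] [0.017 0.339] 2.8
scene drumtop [360 238   8   7  27] mid [ 0.5648  -0.38695] circ [ 0.5663 -0.3872] 0.0101 z 0.031 0.042 rect [ 0.5642 -0.3865] [0.02  0.007] 72.9
scene drumtop [387 247  14   6  46] mid [ 0.5663 -0.4639] circ [ 0.5659 -0.4639] 0.0158 z 0.031 0.042 rect [ 0.5664 -0.4638] [0.008 0.031] 10.0
scene drumtop [363 258  20  12  67] mid [ 0.48805 -0.4248 ] circ [ 0.4977 -0.4248] 0.0239 z 0.031 0.042 rect [ 0.4864 -0.4264] [0.023 0.048] 8.1
```

{"name": "servo_tool", "arguments": {"steps": [{"tx": 2.9, "ty": -1.6}, {"tx": 2.9, "ty": -1.6}, {"tx": 2.9, "ty": -1.6}, {"tx": 2.9, "ty": -1.6}, {"tx": 2.9, "ty": -1.6}, {"tx": 2.9, "ty": -1.6}, {"tx": 2.9, "ty": -1.6}, {"tx": 2.9, "ty": -1.6}, {"tx": 2.9, "ty": -1.6}, {"tx": 2.7, "ty": -1.6}]}}

```text
invalid input at $.steps[0]: expected keys tx, ty, tz, yaw, claw
```

```bash
cat >> h.py <<'E'
def wproj(m,X):
    T=np.array(m['T']); p=(np.atleast_2d(X)-T[:3,3])@T[:3,:3]; f=192/np.tan(np.radians(m['fovy']/2))
    th=np.arctan2(np.hypot(p[:,0],p[:,1]),p[:,2]); a=np.arctan2(p[:,1],p[:,0])
    return np.c_[m['cx']+f*th*np.cos(a),m['cy']+f*th*np.sin(a)]
def wray(m,uv,z):
    # world point at height z seen at pixel uv
    uv=np.atleast_2d(uv).astype(float); f=192/np.tan(np.radians(m['fovy']/2)); d=uv-[m['cx'],m['cy']]
    th=np.hypot(*d.T)/f; a=np.arctan2(d[:,1],d[:,0])
    r=np.c_[np.sin(th)*np.cos(a),np.sin(th)*np.sin(a),np.cos(th)]
    T=np.array(m['T']); r=r@T[:3,:3].T; return T[:3,3]+r*((z-T[2,3])/r[:,2])[:,None]
E
python3 - <<'E'
from h import *
s=env.observe(); print(s['position'],s['tool_rot'],s['grip_width'],s['q'],env.tcp_to_tips)
im,d,m=grab('wrist'); print(m); save('w1.png',im); np.savez('w1.npz',im=im,d=d)
print(wproj(m,[[.45,.365,.014],[.45,.365,0]]))
E
```

```text
[0.16230894 0.52525957 0.24977777] [[-9.55397533e-01  2.95322095e-01 -6.43396678e-04]
 [ 2.95322661e-01  9.55396911e-01 -1.12607593e-03]
 [ 2.82144095e-04 -1.26585979e-03 -9.99999159e-01]] 0.08549602540592934 [ 6.04874587e+01  2.18374429e+01  7.43791865e+01  2.99299115e-04
  8.38576782e+01 -1.23356965e+01] 0.019
{'fovy': 65.70646984690485, 'cx': 249.0360990405974, 'cy': 192.92476232534426, 'T': array([[ 2.95029308e-01,  9.08192401e-01,  2.96891005e-01,
         8.69087788e-02],
       [ 9.55487717e-01, -2.80111982e-01, -9.26309857e-02,
         5.48940379e-01],
       [-9.64029296e-04,  3.11004565e-01, -9.50407929e-01,
         3.72453738e-01],
       [ 0.00000000e+00,  0.00000000e+00,  0.00000000e+00,
         1.00000000e+00]])}
[[209.72839205 348.23362715]
 [210.53378606 342.62598009]]
```

View pics/w1.png

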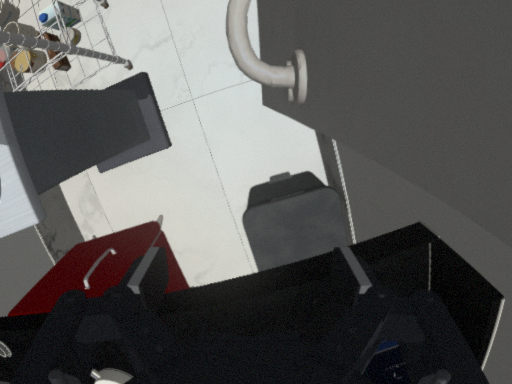

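The wrist picture shows the fingers at (150,270) and (350,270); ground under the TCP is near the picture centre. Every row needs all five keys, so I'll move again with them filled in.

{"name": "servo_tool", "arguments": {"steps": [{"tx": 2.9, "ty": -1.6, "tz": 0, "yaw": 0, "claw": 8.5}, {"tx": 2.9, "ty": -1.6, "tz": 0, "yaw": 0, "claw": 8.5}, {"tx": 2.9, "ty": -1.6, "tz": 0, "yaw": 0, "claw": 8.5}, {"tx": 2.9, "ty": -1.6, "tz": 0, "yaw": 0, "claw": 8.5}, {"tx": 2.9, "ty": -1.6, "tz": 0, "yaw": 0, "claw": 8.5}, {"tx": 2.9, "ty": -1.6, "tz": 0, "yaw": 0, "claw": 8.5}, {"tx": 2.9, "ty": -1.6, "tz": 0, "yaw": 0, "claw": 8.5}, {"tx": 2.9, "ty": -1.6, "tz": 0, "yaw": 0, "claw": 8.5}, {"tx": 2.9, "ty": -1.6, "tz": 0, "yaw": 0, "claw": 8.5}, {"tx": 2.7, "ty": -1.6, "tz": 0, "yaw": 0, "claw": 8.5}, {"tx": 0, "ty": 0, "tz": 0, "yaw": 0, "claw": 8.5}, {"tx": 0, "ty": 0, "tz": 0, "yaw": 0, "claw": 8.5}]}}

```text
time_s: 1.35
position: [0.4505, 0.3652, 0.2499]
tool_rot: [[-0.955, 0.296, -0.001], [0.296, 0.955, -0.0], [0.001, -0.001, -1.0]]
ft_force: [-0.9, -0.2, -0.5]
grip_width: 0.0847
gripper_force: 0.0
```

```bash
cat >> h.py <<'E'
def wcloud(d,m):
    u,v=np.meshgrid(np.arange(512),np.arange(384)); uv=np.c_[u.ravel(),v.ravel()].astype(float)
    f=192/np.tan(np.radians(m['fovy']/2)); e=uv-[m['cx'],m['cy']]; th=np.hypot(*e.T)/f; a=np.arctan2(e[:,1],e[:,0])
    r=np.c_[np.tan(th)*np.cos(a),np.tan(th)*np.sin(a),np.ones(len(a))]*d.ravel()[:,None]
    T=np.array(m['T']); return (r@T[:3,:3].T+T[:3,3]).reshape(384,512,3)
E
python3 - <<'E'
from h import *
s=env.observe(); print(s['position'],s['time_s'],s['tool_rot'])
im,d,m=grab('wrist'); save('w2.png',im); P=wcloud(d,m)
hsv=cv2.cvtColor(im,cv2.COLOR_RGB2HSV)
k=((hsv[...,0]>100)&(hsv[...,0]<125)&(hsv[...,1]>150)&(hsv[...,2]>60)).astype(np.uint8)
n,l,st,c=cv2.connectedComponentsWithStats(k)
for i in range(1,n):
    if st[i,4]>100: 
        Q=P[l==i]; print(st[i],c[i],wray(m,c[i],.012),'top pts',cv2.minEnclosingCircle(Q[Q[:,2]>.010][:,:2].astype(np.float32)),np.percentile(Q[:,2],[5,50,95]))
E
```

```text
[0.45050563 0.36517078 0.24986481] 1.35 [[-9.55058342e-01  2.96416151e-01 -1.01389181e-03]
 [ 2.96416573e-01  9.55058705e-01 -2.90718785e-04]
 [ 8.82152456e-04 -5.78187736e-04 -9.99999444e-01]]
[231 147  35  35 580] [247.54827586 164.77413793] [[0.45195318 0.3630041  0.012     ]] top pts ((0.45198825001716614, 0.36284157633781433), 0.02066117338836193) [-0.00134065  0.01216788  0.01387613]
```

View pics/w2.png

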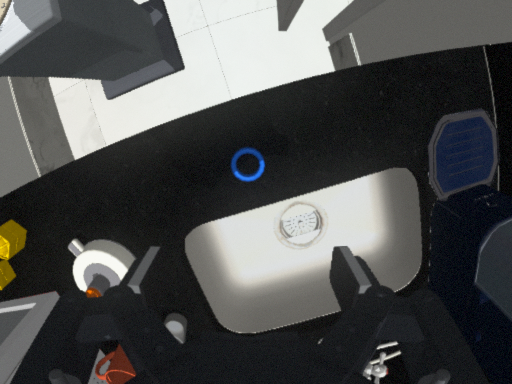

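The wrist view has the collar at (247,165), i.e. at (0.452, 0.363). Going down to grip it.

{"name": "servo_tool", "arguments": {"steps": [{"tx": 0.15, "ty": -0.2, "tz": -4.5, "yaw": 0, "claw": 8.5}, {"tx": 0, "ty": 0, "tz": -4.5, "yaw": 0, "claw": 7}, {"tx": 0, "ty": 0, "tz": -4.5, "yaw": 0, "claw": 6}, {"tx": 0, "ty": 0, "tz": -4, "yaw": 0, "claw": 6}, {"tx": 0, "ty": 0, "tz": -3, "yaw": 0, "claw": 6}, {"tx": 0, "ty": 0, "tz": -1.5, "yaw": 0, "claw": 6}, {"tx": 0, "ty": 0, "tz": -0.7, "yaw": 0, "claw": 6}, {"tx": 0, "ty": 0, "tz": 0, "yaw": 0, "claw": 6}, {"tx": 0, "ty": 0, "tz": 0, "yaw": 0, "claw": 4}, {"tx": 0, "ty": 0, "tz": 0, "yaw": 0, "claw": 3.5}, {"tx": 0, "ty": 0, "tz": 0, "yaw": 0, "claw": 3.5}, {"tx": 0, "ty": 0, "tz": 0, "yaw": 0, "claw": 3.5}, {"tx": 0, "ty": 0, "tz": 0, "yaw": 0, "claw": 3.5}], "newtons": 35}}

```text
time_s: 2.7
position: [0.4523, 0.364, 0.0247]
tool_rot: [[-0.955, 0.295, 0.002], [0.295, 0.955, 0.002], [-0.002, 0.002, -1.0]]
ft_force: [-1.7, 1.3, 6.0]
grip_width: 0.0396
gripper_force: 35.9
```

```bash
python3 - <<'E'
from h import *
im,d,m=grab('wrist'); print(wproj(m,[.452,.364,.01]))
save('w3.png',cv2.resize(im[150:384,120:400],None,fx=2.5,fy=2.5))
E
```

```text
[[248.34790311 253.51201672]]
```

View pics/w3.png

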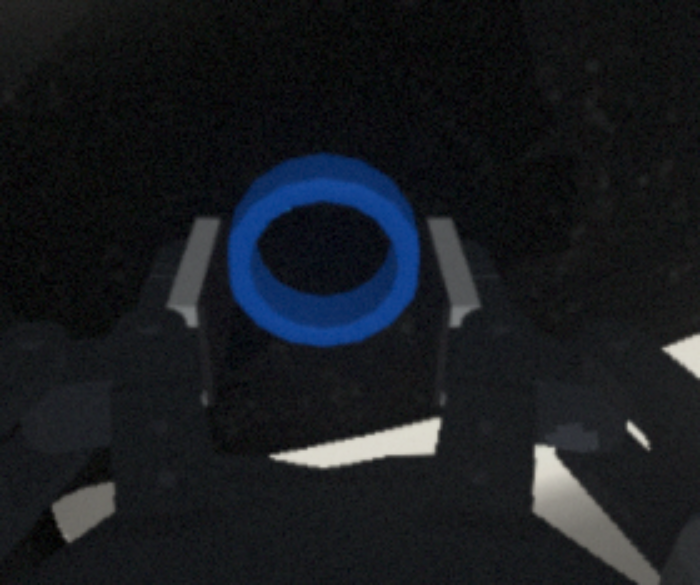

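The collar sits between the pads in the crop, centred at about (323,250). Lifting it and carrying it above the juicer.

{"name": "servo_tool", "arguments": {"steps": [{"tx": 0, "ty": 0, "tz": 3, "yaw": 0, "claw": 3.5}, {"tx": 0, "ty": 0, "tz": 4.5, "yaw": 0, "claw": 3.5}, {"tx": 0, "ty": 0, "tz": 4.5, "yaw": 0, "claw": 3.5}, {"tx": 0.9, "ty": -2.6, "tz": 3.5, "yaw": 0, "claw": 3.5}, {"tx": 1, "ty": -3, "tz": 3.5, "yaw": 0, "claw": 3.5}, {"tx": 1.2, "ty": -3.5, "tz": 1, "yaw": 0, "claw": 3.5}, {"tx": 1.2, "ty": -3.5, "tz": 0, "yaw": 0, "claw": 3.5}, {"tx": 1.2, "ty": -3.5, "tz": 0, "yaw": 0, "claw": 3.5}, {"tx": 1.2, "ty": -3.5, "tz": 0, "yaw": 0, "claw": 3.5}, {"tx": 1.2, "ty": -3.5, "tz": 0, "yaw": 0, "claw": 3.5}, {"tx": 1.2, "ty": -3, "tz": 0, "yaw": 0, "claw": 3.5}, {"tx": 0, "ty": 0, "tz": 0, "yaw": 0, "claw": 3.5}, {"tx": 0, "ty": 0, "tz": 0, "yaw": 0, "claw": 3.5}, {"tx": 0, "ty": 0, "tz": 0, "yaw": 0, "claw": 3.5}]}}

```text
time_s: 4.15
position: [0.5425, 0.1033, 0.2236]
tool_rot: [[-0.956, 0.295, 0.0], [0.295, 0.956, 0.0], [-0.0, 0.0, -1.0]]
ft_force: [0.3, -0.3, -0.8]
grip_width: 0.0398
gripper_force: 35.6
```

```bash
python3 - <<'E'
from h import *
s=env.observe(); print(s['position'],s['time_s'],s['grip_width'],s['ft_force'])
im,d,m=grab('wrist'); np.savez('w4.npz',im=im,d=d,T=m['T'],fovy=m['fovy'],cx=m['cx'],cy=m['cy'])
save('w4.png',cv2.resize(im[60:384,60:460],None,fx=1.8,fy=1.8)); P=wcloud(d,m)
hsv=cv2.cvtColor(im,cv2.COLOR_RGB2HSV); H,S,V=[hsv[...,i].astype(int) for i in range(3)]
for nm,k in (('or',(H>3)&(H<16)&(S>150)&(V>80)&(P[...,2]>.07)&(P[...,0]<.62)),('drum',(S<70)&(V>70)&(P[...,2]>.033)&(P[...,2]<.0395)&(abs(P[...,0]-.546)<.08)&(abs(P[...,1]-.1)<.08)),('blue',(H>100)&(H<125)&(S>150)&(V>60)&(P[...,2]>.1))):
    Q=P[k]; e,r=cv2.minEnclosingCircle(Q[:,:2].astype(np.float32)); print(nm,k.sum(),e,r,Q.mean(0),cv2.minAreaRect(Q[:,:2].astype(np.float32)),np.percentile(Q[:,2],[2,50,98]))
E
```

```text
[0.54251799 0.10325603 0.22356623] 4.15 0.03982237947357926 [ 0.27807641 -0.31778514 -0.81421539]
or 589 (0.5135730504989624, 0.11525209248065948) 0.04806756228208542 [0.54354036 0.10337728 0.09680088] ((0.5123811364173889, 0.11035232245922089), (0.02288997918367386, 0.09593485295772552), 76.32749938964844) [0.07373717 0.09426443 0.34620588]
drum 6043 (0.5487634539604187, 0.10202863812446594) 0.05476611107587814 [0.54223616 0.10379634 0.03518582] ((0.545703113079071, 0.10305128991603851), (0.10914475470781326, 0.10073237866163254), 72.94249725341797) [0.03350194 0.03518025 0.03688628]
blue 2903 (0.6402690410614014, 0.23477759957313538) 0.20431868731975555 [0.5434103  0.1045171  0.20973678] ((0.6610603332519531, 0.20213446021080017), (0.408419132232666, 0.08126518130302429), 32.49410629272461) [0.19982844 0.21115073 0.21277433]
```

View pics/w4.png

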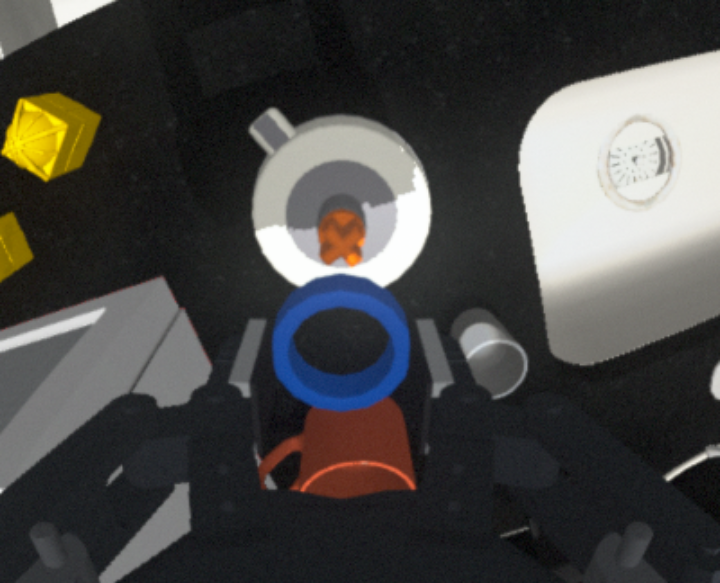

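The cross shows as an X at crop (342,240), the drum centre is at about (342,205), the spout end at (270,130), and the held collar at (342,340). Next I'll fit these exactly.

```bash
cat >> h.py <<'E'
from scipy.optimize import least_squares
def fitc(Q,r,x0):
    return least_squares(lambda p:np.hypot(Q[:,0]-p[0],Q[:,1]-p[1])-r,x0,loss='soft_l1',f_scale=.0008)
def rim(Q,c,n=120):
    a=np.arctan2(Q[:,1]-c[1],Q[:,0]-c[0]); R=np.hypot(Q[:,0]-c[0],Q[:,1]-c[1]); b=((a+np.pi)/(2*np.pi)*n).astype(int)
    o=[]; i=[]
    for k in range(n):
        s=np.where(b==k)[0]
        if len(s)>3: o.append(Q[s[np.argmax(R[s])]]); i.append(Q[s[np.argmin(R[s])]])
    return np.array(o),np.array(i)
E
python3 - <<'E'
from h import *
z=np.load('w4.npz'); m={k:z[k] for k in('T','fovy','cx','cy')}; im,d=z['im'],z['d']; P=wcloud(d,m)
hsv=cv2.cvtColor(im,cv2.COLOR_RGB2HSV); H,S,V=[hsv[...,i].astype(int) for i in range(3)]
k=(P[...,2]>.032)&(P[...,2]<.0395)&(np.hypot(P[...,0]-.545,P[...,1]-.102)<.062)
o,i=rim(P[k],(.545,.102))
for r in (.058,.0565): f=fitc(o,r,(.545,.102)); print('drum',r,f.x,np.median(np.abs(f.fun)),len(o))
print(np.c_[np.degrees(np.arctan2(*(o[:,:2]-f.x).T[::-1])),np.hypot(*(o[:,:2]-f.x).T)][::6].round(3).tolist())
k=(H>3)&(H<16)&(S>150)&(V>80)&(P[...,2]>.08)&(P[...,2]<.11)&(P[...,0]<.6); v,u=np.where(k); Q=P[k]
print('orange',Q.mean(0),np.percentile(Q,[2,98],axis=0),'X ray',wray(m,[250,193.3],.096))
k=(P[...,2]>.055)&(P[...,2]<.08)&(S<90)&(np.hypot(P[...,0]-.545,P[...,1]-.102)<.03); print('post',k.sum(),P[k].mean(0) if k.any() else 0)
k=(H>100)&(H<125)&(S>150)&(P[...,2]>.205)&(P[...,2]<.23)&(np.hypot(P[...,0]-.543,P[...,1]-.103)<.04)
Q=P[k]; n=np.linalg.svd(Q-Q.mean(0),full_matrices=0)[2]; print('normal',n[2],np.percentile(Q[:,2],[2,50,98]))
o,i=rim(Q,(.543,.103)); print('collar',fitc(o,.021,(.543,.103)).x,fitc(i,.0152,(.543,.103)).x)
kx=(S<80)&(V>60)&(P[...,2]>.005)&(P[...,2]<.05); D=P[...,:2]-[.545,.102]; R=np.hypot(D[...,0],D[...,1]); kk=kx&(R>.062)&(R<.085)
print('spout',P[kk].mean(0),kk.sum(),np.degrees(np.arctan2(*(-(P[kk].mean(0)[:2]-f.x))[::-1])))
E
```

```text
drum 0.058 [0.55208826 0.10200711] 0.0034768885661554533 120
drum 0.0565 [0.55020614 0.10197183] 0.002125474721719405 120
[[-179.703, 0.055], [-162.548, 0.055], [-145.037, 0.055], [-129.959, 0.054], [-111.215, 0.055], [-94.026, 0.054], [-75.881, 0.054], [-56.648, 0.053], [-38.642, 0.042], [-20.075, 0.036], [3.109, 0.04], [20.206, 0.054], [41.604, 0.053], [60.693, 0.054], [78.334, 0.053], [97.757, 0.054], [114.909, 0.055], [131.156, 0.055], [149.365, 0.055], [163.628, 0.056]]
orange [0.54668381 0.10264603 0.09344881] [[0.53765511 0.09194966 0.08076359]
 [0.5576107  0.11316232 0.09778611]] X ray [[0.54596129 0.10341954 0.096     ]]
post 136 [0.5402199  0.10585407 0.06297618]
normal [ 0.01509773 -0.00355134  0.99987972] [0.20578764 0.21135283 0.21272152]
collar [0.54234992 0.10355667] [0.54212798 0.10366509]
spout [0.48385278 0.07472896 0.02715157] 197 22.32170461599453
```

```bash
python3 - <<'E'
from h import *
z=np.load('w4.npz'); m={k:z[k] for k in('T','fovy','cx','cy')}; im,d=z['im'],z['d']; P=wcloud(d,m)
for lo,hi in ((.032,.0395),(.034,.038)):
    k=(P[...,2]>lo)&(P[...,2]<hi)&(np.hypot(P[...,0]-.546,P[...,1]-.102)<.064)
    o,_=rim(P[k],(.546,.102)); a=np.degrees(np.arctan2(o[:,1]-.102,o[:,0]-.546)); Q=o[((a<-55)|(a>25))&~((a<-145)&(a>-175))]
    f=least_squares(lambda p:np.hypot(Q[:,0]-p[0],Q[:,1]-p[1])-p[2],(.546,.102,.055),loss='soft_l1',f_scale=.0005); print(f.x,np.median(abs(f.fun)),len(Q))
im2=cv2.resize(im[150:215,215:285],None,fx=8,fy=8,interpolation=cv2.INTER_CUBIC); save('w4c.png',im2)
E
```

```text
[0.54888182 0.10190889 0.05414608] 0.0002605912632165919 84
[0.54897647 0.10194801 0.0532201 ] 0.0003390037541026458 83
```

View pics/w4c.png

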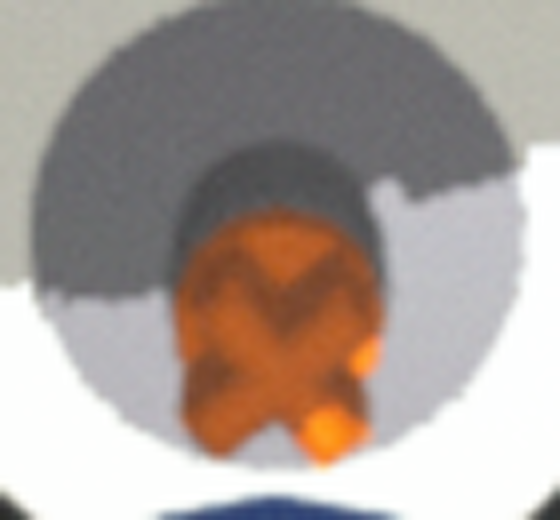

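```bash
python3 - <<'E'
from h import *
z=np.load('w4.npz'); m={k:z[k] for k in('T','fovy','cx','cy')}; im,d=z['im'],z['d']
print('X',wray(m,[249.4,194.4],.097),'shoulder',wray(m,[250,188.25],.076))
# project candidate model outlines and compare with picture numbers
a=np.radians(np.arange(0,360,5))
for c in ((.546,.102),(.547,.1025),(.549,.102)):
    for r,h in ((.0128,.076),(.058,.036),(.014,.036)):
        p=wproj(m,np.c_[c[0]+r*np.cos(a),c[1]+r*np.sin(a),0*a+h]); q=(p-[215,150])*8
        print(c,r,'u',q[:,0].min().round(),q[:,0].max().round(),'v',q[:,1].min().round(),q[:,1].max().round())
    for t in (22,):
        b=np.radians(t+np.arange(4)*90); print(((wproj(m,np.c_[c[0]+.0115*np.cos(b),c[1]+.0115*np.sin(b),0*b+.094])-[215,150])*8).round())
# white disc bounds
g=im[...,:].min(2); print('drum row at u=250:',np.where(g[60:200,250]>90)[0][:1]+60,'cols at v=176:',np.where(g[176,180:330]>90)[0][[0,-1]]+180)
E
```

```text
X [[0.54646766 0.10270595 0.097     ]] shoulder [[0.54743756 0.10304228 0.076     ]]
(0.546, 0.102) 0.0128 u 160.0 376.0 v 193.0 399.0
(0.546, 0.102) 0.058 u -157.0 694.0 v -220.0 603.0
(0.546, 0.102) 0.014 u 165.0 372.0 v 109.0 310.0
[[332. 420.]
 [348. 282.]
 [202. 268.]
 [189. 406.]]
(0.547, 0.1025) 0.0128 u 167.0 382.0 v 200.0 405.0
(0.547, 0.1025) 0.058 u -152.0 700.0 v -214.0 609.0
(0.547, 0.1025) 0.014 u 171.0 378.0 v 115.0 315.0
[[339. 427.]
 [355. 289.]
 [209. 275.]
 [196. 413.]]
(0.549, 0.102) 0.0128 u 168.0 383.0 v 217.0 421.0
(0.549, 0.102) 0.058 u -150.0 700.0 v -198.0 622.0
(0.549, 0.102) 0.014 u 172.0 378.0 v 130.0 330.0
[[340. 444.]
 [356. 307.]
 [210. 293.]
 [197. 430.]]
drum row at u=250: [124] cols at v=176: [200 299]
```

{"name": "servo_tool", "arguments": {"steps": [{"tx": 0.6, "ty": -0.15, "tz": 0, "yaw": 0, "claw": 3.5}, {"tx": 0, "ty": 0, "tz": -4, "yaw": 0, "claw": 3.5}, {"tx": 0, "ty": 0, "tz": -4, "yaw": 0, "claw": 3.5}, {"tx": 0, "ty": 0, "tz": -2.5, "yaw": 0, "claw": 3.5}, {"tx": 0, "ty": 0, "tz": -1.5, "yaw": 0, "claw": 3.5}, {"tx": 0, "ty": 0, "tz": -0.5, "yaw": 0, "claw": 3.5}, {"tx": 0, "ty": 0, "tz": -0.5, "yaw": 0, "claw": 3.5}, {"tx": 0, "ty": 0, "tz": -0.5, "yaw": 0, "claw": 3.5}, {"tx": 0, "ty": 0, "tz": 0, "yaw": 0, "claw": 3.5}, {"tx": 0, "ty": 0, "tz": 0, "yaw": 0, "claw": 3.5}]}}

```text
time_s: 5.2
position: [0.5492, 0.101, 0.0888]
tool_rot: [[-0.955, 0.295, 0.001], [0.295, 0.955, -0.0], [-0.001, 0.0, -1.0]]
ft_force: [0.2, 0.3, -0.2]
grip_width: 0.0395
gripper_force: 35.6
```

{"name": "servo_tool", "arguments": {"steps": [{"tx": 0, "ty": 0, "tz": -0.6, "yaw": 0, "claw": 3.5}, {"tx": 0, "ty": 0, "tz": -0.6, "yaw": 0, "claw": 3.5}, {"tx": 0, "ty": 0, "tz": -0.5, "yaw": 0, "claw": 3.5}, {"tx": 0, "ty": 0, "tz": -0.4, "yaw": 0, "claw": 3.5}, {"tx": 0, "ty": 0, "tz": -0.3, "yaw": 0, "claw": 3.5}, {"tx": 0, "ty": 0, "tz": -0.3, "yaw": 0, "claw": 3.5}, {"tx": 0, "ty": 0, "tz": 0, "yaw": 0, "claw": 3.5}]}}

```text
time_s: 5.9
position: [0.5489, 0.1009, 0.0611]
tool_rot: [[-0.955, 0.295, -0.0], [0.295, 0.955, -0.0], [0.0, -0.0, -1.0]]
ft_force: [-0.9, -0.0, -0.5]
grip_width: 0.0395
gripper_force: 35.6
```

{"name": "servo_tool", "arguments": {"steps": [{"tx": 0, "ty": 0, "tz": -0.15, "yaw": 0, "claw": 3.5}, {"tx": 0, "ty": 0, "tz": 0, "yaw": 0, "claw": 3.5}, {"tx": 0, "ty": 0, "tz": 0, "yaw": 0, "claw": 6}, {"tx": 0, "ty": 0, "tz": 0, "yaw": 0, "claw": 7}, {"tx": 0, "ty": 0, "tz": 0, "yaw": 0, "claw": 7}, {"tx": 0, "ty": 0, "tz": 0, "yaw": 0, "claw": 7}, {"tx": 0, "ty": 0, "tz": 3, "yaw": 0, "claw": 7}, {"tx": 0, "ty": 0, "tz": 4.5, "yaw": 0, "claw": 8.5}, {"tx": 0, "ty": 0, "tz": 4.5, "yaw": 0, "claw": 8.5}, {"tx": 0, "ty": 0, "tz": 4.5, "yaw": 0, "claw": 8.5}, {"tx": 0, "ty": 0, "tz": 0, "yaw": 0, "claw": 8.5}, {"tx": 0, "ty": 0, "tz": 0, "yaw": 0, "claw": 8.5}]}}

```text
time_s: 7.1
position: [0.5489, 0.101, 0.2252]
tool_rot: [[-0.955, 0.295, 0.001], [0.295, 0.955, -0.0], [-0.001, 0.0, -1.0]]
ft_force: [0.6, -0.7, -1.0]
grip_width: 0.0851
gripper_force: 0.0
```

```bash
python3 - <<'E'
from h import *
s=env.observe(); print(s['position'],s['time_s'])
im,d,m=grab('wrist'); np.savez('w5.npz',im=im,d=d,T=m['T'],fovy=m['fovy'],cx=m['cx'],cy=m['cy']); P=wcloud(d,m)
hsv=cv2.cvtColor(im,cv2.COLOR_RGB2HSV); H,S,V=[hsv[...,i].astype(int) for i in range(3)]
k=(H>100)&(H<125)&(S>150)&(np.hypot(P[...,0]-.5485,P[...,1]-.102)<.04)&(P[...,2]>.046)&(P[...,2]<.056)
Q=P[k]; print('z',np.percentile(Q[:,2],[2,50,98])); o,i=rim(Q,(.5485,.102)); print(fitc(o,.021,(.5485,.102)).x,len(o))
save('w5.png',cv2.resize(im[110:250,180:320],None,fx=4,fy=4,interpolation=cv2.INTER_CUBIC))
E
```

```text
[0.54892605 0.10096558 0.2252244 ] 7.1
z [0.04650786 0.04883881 0.05050321]
[0.55056887 0.10092481] 45
```

View pics/w5.png

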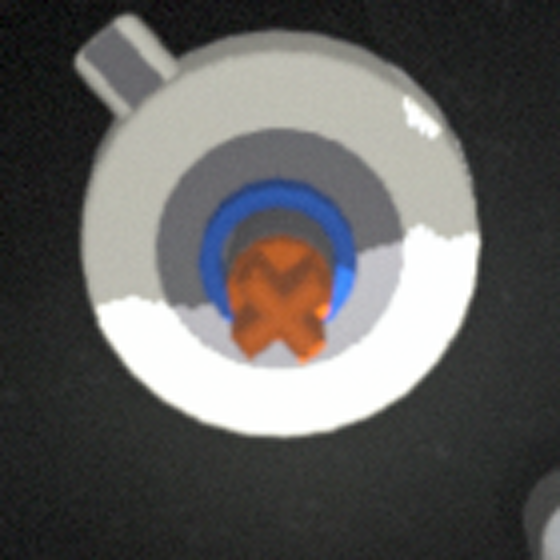

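The collar lies home around the post, top at z ≈ 0.049. Its tip midpoint is crop (106,38) for the spout, and the drum's outline is complete, so I'll fit the axis and yaw.

```bash
python3 - <<'E'
from h import *
z=np.load('w5.npz'); m={k:z[k] for k in('T','fovy','cx','cy')}; im,d=z['im'],z['d']; P=wcloud(d,m)
c=np.array([.549,.102])
k=(P[...,2]>.0335)&(P[...,2]<.0395)&(np.hypot(P[...,0]-c[0],P[...,1]-c[1])<.064)
o,_=rim(P[k],c); a=np.degrees(np.arctan2(o[:,1]-c[1],o[:,0]-c[0])); Q=o[~((a<-130)&(a>175))]
Q=o[~((a<-140)&(a>-175))]
f=least_squares(lambda p:np.hypot(Q[:,0]-p[0],Q[:,1]-p[1])-p[2],(*c,.055),loss='soft_l1',f_scale=.0005); print('drum',f.x,np.median(abs(f.fun)),len(Q)); c=f.x[:2]
R=np.hypot(P[...,0]-c[0],P[...,1]-c[1]); k=(P[...,2]>.01)&(P[...,2]<.05)&(R>.062)&(R<.085)&(im.min(2)>60)&(P[...,0]<c[0])
S=P[k]; print('spout',S.mean(0),k.sum(),np.percentile(S[:,2],[5,50,95]))
S=S[S[:,2]>np.median(S[:,2])-.003]
b=np.degrees(np.arctan2(c[1]-S[:,1],c[0]-S[:,0])); w=np.hypot(*(S[:,:2]-c).T)
for lo in np.arange(.062,.084,.004):
    g=b[(w>lo)&(w<lo+.004)]
    if len(g)>5: print(round(lo,3),np.percentile(g,[3,50,97]).round(1),(g.min()+g.max())/2)
print('tip ray',[np.degrees(np.arctan2(c[1]-p[1],c[0]-p[0])) for p in wray(m,[[206.5,119.5]],.036)])
# tooth tips
hsv=cv2.cvtColor(im,cv2.COLOR_RGB2HSV); H,Sa,V=[hsv[...,i].astype(int) for i in range(3)]
k=(H>2)&(H<18)&(Sa>140)&(V>60)&(np.hypot(P[...,0]-c[0],P[...,1]-c[1])<.02)&(P[...,2]>.085)
O=P[k]; th=np.degrees(np.arctan2(O[:,1]-c[1],O[:,0]-c[0])); r=np.hypot(*(O[:,:2]-c).T)
print(len(O),O.mean(0)); t=th[r>.007]; print(np.histogram(t%90,bins=9,range=(0,90)),np.degrees(np.angle(np.exp(4j*np.radians(t)).mean()))/4)
s=env.observe(); print(s['q'])
E
```

```text
drum [0.54901668 0.1018339  0.05356382] 0.00032467352164698357 108
spout [0.48570148 0.07536744 0.02711685] 256 [0.0233777  0.02765875 0.02939092]
0.062 [15.  23.1 31.9] 23.644981145537557
0.066 [15.4 22.8 31. ] 23.372919684901994
0.07 [15.8 23.  30.6] 23.384507290943137
0.074 [16.6 22.1 29.7] 23.51729283229519
tip ray [np.float64(20.920243922013217)]
435 [0.54692463 0.10241456 0.10704094]
(array([44, 45, 59, 52, 30,  6,  2,  2, 15]), array([ 0., 10., 20., 30., 40., 50., 60., 70., 80., 90.])) 23.386174190281515
[-1.73306669e+00  2.37613294e+01  7.56933497e+01 -5.89812260e-04
  8.06248175e+01 -7.45572859e+01]
```

{"name": "servo_tool", "arguments": {"steps": [{"tx": -4, "ty": 0, "tz": 0, "yaw": 0, "claw": 8.5}, {"tx": -4, "ty": 0, "tz": 0, "yaw": 0, "claw": 8.5}, {"tx": -3, "ty": -2.6, "tz": 0, "yaw": 0, "claw": 8.5}, {"tx": -2, "ty": -3.2, "tz": 0, "yaw": 0, "claw": 8.5}, {"tx": 0, "ty": -3.8, "tz": 0, "yaw": 0, "claw": 8.5}, {"tx": 0, "ty": -3.8, "tz": 0, "yaw": 0, "claw": 8.5}, {"tx": 0, "ty": -3.8, "tz": 0, "yaw": 0, "claw": 8.5}, {"tx": 0, "ty": -3.8, "tz": 0, "yaw": 0, "claw": 8.5}, {"tx": 0, "ty": -3.8, "tz": 0, "yaw": 0, "claw": 8.5}, {"tx": 0, "ty": -3.8, "tz": 0, "yaw": 0, "claw": 8.5}, {"tx": 0, "ty": -3.5, "tz": 0, "yaw": 0, "claw": 8.5}, {"tx": 0.3, "ty": -3, "tz": 0, "yaw": 0, "claw": 8.5}, {"tx": 0, "ty": 0, "tz": 0, "yaw": 0, "claw": 8.5}, {"tx": 0, "ty": 0, "tz": 0, "yaw": 0, "claw": 8.5}]}}

```text
time_s: 8.55
position: [0.4214, -0.2498, 0.2233]
tool_rot: [[-0.955, 0.296, -0.002], [0.296, 0.955, 0.003], [0.003, 0.002, -1.0]]
ft_force: [0.5, 1.2, 0.3]
grip_width: 0.0853
gripper_force: 0.0
```

```bash
python3 - <<'E'
from h import *
s=env.observe(); print(s['position'],s['time_s'])
im,d,m=grab('wrist'); np.savez('w6.npz',im=im,d=d,T=m['T'],fovy=m['fovy'],cx=m['cx'],cy=m['cy']); P=wcloud(d,m)
save('w6.png',im); c=(.425,-.2505)
for lo,hi,r in ((.0145,.021,.021),(.002,.0075,.030)):
    k=(P[...,2]>lo)&(P[...,2]<hi)&(np.hypot(P[...,0]-c[0],P[...,1]-c[1])<.045)&(im.min(2)>50)
    o,i=rim(P[k],c); f=fitc(o,r,c); print(r,f.x,np.median(abs(f.fun)),len(o),np.median(P[k][:,2]))
E
```

```text
[ 0.42142287 -0.24975588  0.2232515 ] 8.55
0.021 [ 0.42642288 -0.25005695] 0.0013114924068650669 79 0.016733491503146625
0.03 [ 0.42645294 -0.25055829] 0.0014075945682279281 120 0.003996798166839399
```

View pics/w6.png

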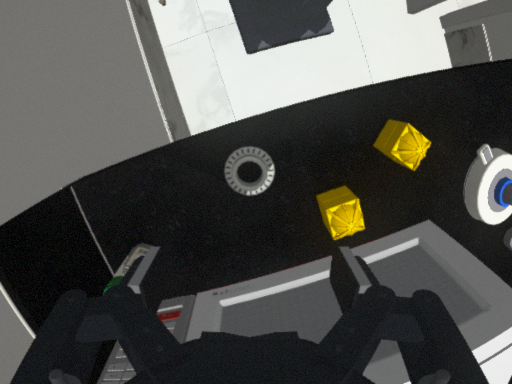

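The ring is at picture (250,172), i.e. (0.4264, -0.2503). Gripping its neck.

{"name": "servo_tool", "arguments": {"steps": [{"tx": 0.5, "ty": -0.05, "tz": -4.5, "yaw": 0, "claw": 8.5}, {"tx": 0, "ty": 0, "tz": -4.5, "yaw": 0, "claw": 8}, {"tx": 0, "ty": 0, "tz": -4.5, "yaw": 0, "claw": 7.5}, {"tx": 0, "ty": 0, "tz": -3, "yaw": 0, "claw": 7}, {"tx": 0, "ty": 0, "tz": -2, "yaw": 0, "claw": 7}, {"tx": 0, "ty": 0, "tz": -1, "yaw": 0, "claw": 7}, {"tx": 0, "ty": 0, "tz": 0, "yaw": 0, "claw": 6}, {"tx": 0, "ty": 0, "tz": 0, "yaw": 0, "claw": 4}, {"tx": 0, "ty": 0, "tz": 0, "yaw": 0, "claw": 3.5}, {"tx": 0, "ty": 0, "tz": 0, "yaw": 0, "claw": 3.5}, {"tx": 0, "ty": 0, "tz": 0, "yaw": 0, "claw": 3.5}, {"tx": 0, "ty": 0, "tz": 0, "yaw": 0, "claw": 3.5}]}}

```text
time_s: 9.8
position: [0.4274, -0.2506, 0.0312]
tool_rot: [[-0.955, 0.295, 0.002], [0.295, 0.955, -0.001], [-0.002, -0.001, -1.0]]
ft_force: [-0.1, 2.9, 6.8]
grip_width: 0.0396
gripper_force: 35.4
```

{"name": "servo_tool", "arguments": {"steps": [{"tx": 0, "ty": 0, "tz": 3, "yaw": 0, "claw": 3.5}, {"tx": 0, "ty": 0, "tz": 4.5, "yaw": 0, "claw": 3.5}, {"tx": 0, "ty": 0, "tz": 4.5, "yaw": 0, "claw": 3.5}, {"tx": 0, "ty": 1.5, "tz": 4.5, "yaw": 0, "claw": 3.5}, {"tx": -0.3, "ty": 3, "tz": 3, "yaw": 0, "claw": 3.5}, {"tx": 0, "ty": 3.8, "tz": 0, "yaw": 0, "claw": 3.5}, {"tx": 0, "ty": 3.8, "tz": 0, "yaw": 0, "claw": 3.5}, {"tx": 0, "ty": 3.8, "tz": 0, "yaw": 0, "claw": 3.5}, {"tx": 0, "ty": 3.8, "tz": 0, "yaw": 0, "claw": 3.5}, {"tx": 0, "ty": 3.8, "tz": 0, "yaw": 0, "claw": 3.5}, {"tx": 0, "ty": 3.8, "tz": 0, "yaw": 0, "claw": 3.5}, {"tx": 2, "ty": 3.5, "tz": 0, "yaw": 0, "claw": 3.5}, {"tx": 3, "ty": 2.5, "tz": 0, "yaw": 0, "claw": 3.5}, {"tx": 4, "ty": 1.5, "tz": 0, "yaw": 0, "claw": 3.5}, {"tx": 3, "ty": 0.5, "tz": 0, "yaw": 0, "claw": 3.5}, {"tx": 0, "ty": 0, "tz": 0, "yaw": 0, "claw": 3.5}, {"tx": 0, "ty": 0, "tz": 0, "yaw": 0, "claw": 3.5}, {"tx": 0, "ty": 0, "tz": 0, "yaw": 0, "claw": 3.5}]}}

```text
time_s: 11.6
position: [0.543, 0.1022, 0.2252]
tool_rot: [[-0.955, 0.296, -0.0], [0.296, 0.955, -0.0], [0.0, -0.0, -1.0]]
ft_force: [0.3, 0.7, -1.1]
grip_width: 0.0391
gripper_force: 35.8
```

```bash
python3 - <<'E'
from h import *
s=env.observe(); p=s['position'];print(p,s['time_s'],s['grip_width'],s['ft_force'])
im,d,m=grab('wrist'); P=wcloud(d,m)
save('w7.png',cv2.resize(im[100:384,100:400],None,fx=2,fy=2))
c=p[:2]; near=np.hypot(P[...,0]-c[0],P[...,1]-c[1])<.045
Q=P[near&(P[...,2]>.14)&(P[...,2]<p[2]+.005)&(im.min(2)>60)]; print(np.histogram(Q[:,2],bins=20,range=(p[2]-.045,p[2]+.005)))
k=near&(P[...,2]>p[2]-.018)&(P[...,2]<p[2]-.006)&(im.min(2)>60); Q=P[k]; Q=Q[np.hypot(Q[:,0]-c[0],Q[:,1]-c[1])<.024]
o,i=rim(Q,c); print(fitc(i,.0152,c).x,fitc(o,.021,c).x,np.median(Q[:,2]),np.linalg.svd(Q-Q.mean(0),full_matrices=0)[2][2])
E
```

```text
[0.5430087  0.10224613 0.22520077] 11.6 0.039114901160880886 [ 0.33258261  0.66310561 -1.12557665]
(array([   0,    0,    0,    0,    0,   61, 1013, 1444,  246,  268,  258,
        654, 1563,   48,   40,   45,   55,   60,   55,   61]), array([0.18020077, 0.18270077, 0.18520077, 0.18770077, 0.19020077,
       0.19270077, 0.19520077, 0.19770077, 0.20020077, 0.20270077,
       0.20520077, 0.20770077, 0.21020077, 0.21270077, 0.21520077,
       0.21770077, 0.22020077, 0.22270077, 0.22520077, 0.22770077,
       0.23020077]))
[0.54175923 0.1029096 ] [0.54180969 0.10289543] 0.21064926603658585 [0.00226173 0.00256477 0.99999415]
```

View pics/w7.png

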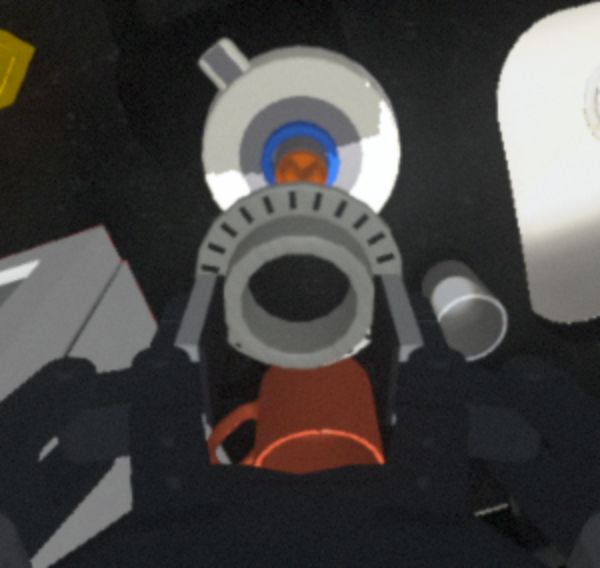

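The ring hangs level between the fingers, crop centre (300,285). Lowering it.

{"name": "servo_tool", "arguments": {"steps": [{"tx": 0.7, "ty": -0.12, "tz": 0, "yaw": 0, "claw": 3.5}, {"tx": 0, "ty": 0, "tz": -4, "yaw": 0, "claw": 3.5}, {"tx": 0, "ty": 0, "tz": -4, "yaw": 0, "claw": 3.5}, {"tx": 0, "ty": 0, "tz": -2, "yaw": 0, "claw": 3.5}, {"tx": 0, "ty": 0, "tz": -1.5, "yaw": 0, "claw": 3.5}, {"tx": 0, "ty": 0, "tz": -0.7, "yaw": 0, "claw": 3.5}, {"tx": 0, "ty": 0, "tz": -0.5, "yaw": 0, "claw": 3.5}, {"tx": 0, "ty": 0, "tz": -0.5, "yaw": 0, "claw": 3.5}, {"tx": 0, "ty": 0, "tz": 0, "yaw": 0, "claw": 3.5}, {"tx": 0, "ty": 0, "tz": 0, "yaw": 0, "claw": 3.5}]}}

```text
time_s: 12.65
position: [0.5512, 0.1013, 0.0933]
tool_rot: [[-0.955, 0.295, 0.001], [0.295, 0.955, -0.0], [-0.001, 0.0, -1.0]]
ft_force: [0.1, -0.5, -0.8]
grip_width: 0.0391
gripper_force: 35.8
```

{"name": "servo_tool", "arguments": {"steps": [{"tx": -0.1, "ty": 0, "tz": -0.4, "yaw": 0, "claw": 3.5}, {"tx": 0, "ty": 0, "tz": -0.4, "yaw": 0, "claw": 3.5}, {"tx": 0, "ty": 0, "tz": -0.3, "yaw": 0, "claw": 3.5}, {"tx": 0, "ty": 0, "tz": -0.15, "yaw": 0, "claw": 3.5}, {"tx": 0, "ty": 0, "tz": 0, "yaw": 0, "claw": 3.5}, {"tx": 0, "ty": 0, "tz": 0, "yaw": 0, "claw": 3.5}]}}

```text
time_s: 13.25
position: [0.5498, 0.1013, 0.0811]
tool_rot: [[-0.955, 0.295, 0.0], [0.295, 0.955, -0.0], [-0.0, -0.0, -1.0]]
ft_force: [-3.7, -1.2, 7.9]
grip_width: 0.0392
gripper_force: 36.8
```

Contact at the expected height. Releasing, then checking from above.

{"name": "servo_tool", "arguments": {"steps": [{"tx": 0, "ty": 0, "tz": 0, "yaw": 0, "claw": 6}, {"tx": 0, "ty": 0, "tz": 0, "yaw": 0, "claw": 7.5}, {"tx": 0, "ty": 0, "tz": 0, "yaw": 0, "claw": 7.5}, {"tx": 0, "ty": 0, "tz": 0, "yaw": 0, "claw": 7.5}, {"tx": 0, "ty": 0, "tz": 3, "yaw": 0, "claw": 8}, {"tx": 0, "ty": 0, "tz": 4.5, "yaw": 0, "claw": 8.5}, {"tx": 0, "ty": 0, "tz": 4.5, "yaw": 0, "claw": 8.5}, {"tx": 0, "ty": 0, "tz": 2.5, "yaw": 0, "claw": 8.5}, {"tx": 0, "ty": 0, "tz": 0, "yaw": 0, "claw": 8.5}, {"tx": 0, "ty": 0, "tz": 0, "yaw": 0, "claw": 8.5}]}}

```text
time_s: 14.25
position: [0.5497, 0.1013, 0.225]
tool_rot: [[-0.955, 0.295, -0.0], [0.295, 0.955, 0.0], [0.0, 0.0, -1.0]]
ft_force: [0.8, -0.0, -0.9]
grip_width: 0.085
gripper_force: 0.0
```

```bash
python3 - <<'E'
from h import *
s=env.observe(); print(s['position'],s['time_s'])
im,d,m=grab('wrist'); np.savez('w8.npz',im=im,d=d,T=m['T'],fovy=m['fovy'],cx=m['cx'],cy=m['cy']); P=wcloud(d,m); c=(.5495,.101)
hsv=cv2.cvtColor(im,cv2.COLOR_RGB2HSV); S=hsv[...,1]
R=np.hypot(P[...,0]-c[0],P[...,1]-c[1])
for lo,hi,r,R0 in ((.0505,.059,.030,.036),(.063,.0705,.021,.025)):
    k=(P[...,2]>lo)&(P[...,2]<hi)&(R<R0)&(S<90); o,i=rim(P[k],c); f=fitc(o,r,c); print(r,f.x,np.median(abs(f.fun)),len(o),np.percentile(P[k][:,2],[3,50,97]))
# reamer coarse pose from the same picture not needed
im2,d2,m2=grab('top'); save('t8.png',im2)
E
```

```text
[0.54973154 0.1012832  0.22501189] 14.25
0.03 [0.54880131 0.10213917] 0.0011980686106108016 120 [0.05239552 0.05404375 0.05579352]
0.021 [0.54998039 0.10161967] 0.0007628280475159392 89 [0.06380339 0.06660271 0.06835161]
```

{"name": "servo_tool", "arguments": {"steps": [{"tx": -4, "ty": 0, "tz": 0, "yaw": 0, "claw": 8.5}, {"tx": -4, "ty": -1.5, "tz": 0.5, "yaw": 0, "claw": 8.5}, {"tx": -2.5, "ty": -2.8, "tz": 0.5, "yaw": 0, "claw": 8.5}, {"tx": -0.8, "ty": -3.8, "tz": 0.5, "yaw": 0, "claw": 8.5}, {"tx": 0, "ty": -3.8, "tz": 0.5, "yaw": 0, "claw": 8.5}, {"tx": 0, "ty": -3.3, "tz": 0.5, "yaw": 0, "claw": 8.5}, {"tx": 0, "ty": -1.6, "tz": 0, "yaw": 0, "claw": 8.5}, {"tx": 0, "ty": 0, "tz": 0, "yaw": 0, "claw": 8.5}, {"tx": 0, "ty": 0, "tz": 0, "yaw": 0, "claw": 8.5}]}}

```text
time_s: 15.25
position: [0.4366, -0.0664, 0.2495]
tool_rot: [[-0.955, 0.296, -0.002], [0.296, 0.955, 0.001], [0.002, 0.001, -1.0]]
ft_force: [-0.7, 0.1, 0.5]
grip_width: 0.085
gripper_force: 0.0
```

```bash
python3 - <<'E'
from h import *
s=env.observe(); print(s['position'],s['time_s'],s['q'])
im,d,m=grab('wrist'); np.savez('w9.npz',im=im,d=d,T=m['T'],fovy=m['fovy'],cx=m['cx'],cy=m['cy']); P=wcloud(d,m)
c=(.44,-.067); R=np.hypot(P[...,0]-c[0],P[...,1]-c[1])
hsv=cv2.cvtColor(im,cv2.COLOR_RGB2HSV); Y=(hsv[...,0]>18)&(hsv[...,0]<36)&(hsv[...,1]>120)
k=Y&(R<.05)
Q=P[k&(P[...,2]>-.01)&(P[...,2]<.08)]
for lo,hi in ((.042,.053),(.045,.051),(0.01,.05),(0,.08)):
    q=Q[(Q[:,2]>lo)&(Q[:,2]<hi)]; print(lo,hi,len(q),cv2.minAreaRect(q[:,:2].astype(np.float32)))
q=Q[Q[:,2]>.06]; print('apex',q.mean(0),len(q),Q[:,2].max())
v,u=np.where(k); print(u.min(),u.max(),v.min(),v.max())
v0,u0=int(v.mean()),int(u.mean()); save('w9.png',cv2.resize(im[v0-40:v0+40,u0-45:u0+45],None,fx=7,fy=7,interpolation=cv2.INTER_CUBIC)); print(u0-45,v0-40)
E
```

```text
[ 0.43661699 -0.06636754  0.24945794] 15.25 [-2.40811926e+01  1.09713985e+01  9.02727802e+01  1.51135648e-02
  7.88772100e+01 -9.68712095e+01]
0.042 0.053 400 ((0.4405958950519562, -0.06513146311044693), (0.040250495076179504, 0.03934001922607422), 41.98035430908203)
0.045 0.051 301 ((0.44062766432762146, -0.06510713696479797), (0.040276896208524704, 0.039268288761377335), 41.80613327026367)
0.01 0.05 397 ((0.44055989384651184, -0.06511959433555603), (0.040240462869405746, 0.03943515196442604), 42.05836868286133)
0 0.08 1465 ((0.447801798582077, -0.07205605506896973), (0.06765681505203247, 0.0687192901968956), 61.183753967285156)
apex [ 0.43894918 -0.0649509   0.06472962] 531 0.07076451078195256
161 365 138 377
205 130
```

View pics/w9.png

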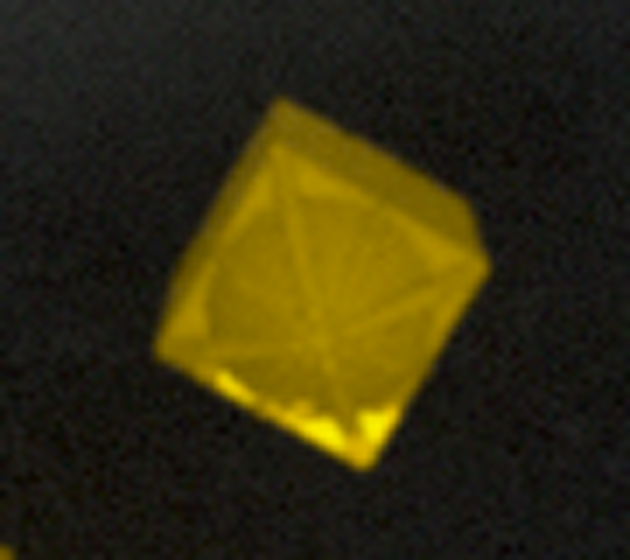

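The reamer fills the crop with centre near (320,290), i.e. (0.4406, -0.0651), flats at 42°. Turning 30.8° and gripping.

{"name": "servo_tool", "arguments": {"steps": [{"tx": 0.4, "ty": 0.13, "tz": 0, "yaw": -7.7, "claw": 8.5}, {"tx": 0, "ty": 0, "tz": 0, "yaw": -7.7, "claw": 8.5}, {"tx": 0, "ty": 0, "tz": -3, "yaw": -7.7, "claw": 8.5}, {"tx": 0, "ty": 0, "tz": -3, "yaw": -7.7, "claw": 8.5}, {"tx": 0, "ty": 0, "tz": -2, "yaw": 0, "claw": 8.5}, {"tx": 0, "ty": 0, "tz": 0, "yaw": 0, "claw": 8.5}, {"tx": 0, "ty": 0, "tz": 0, "yaw": 0, "claw": 8.5}]}}

```text
time_s: 16.0
position: [0.4411, -0.0648, 0.1707]
tool_rot: [[-0.671, 0.742, -0.0], [0.742, 0.671, 0.0], [0.0, -0.0, -1.0]]
ft_force: [0.1, -0.1, 0.0]
grip_width: 0.0848
gripper_force: 0.0
```

```bash
python3 - <<'E'
from h import *
s=env.observe(); R=s['tool_rot']; print(s['position'],np.degrees(np.arctan2(R[1][1],R[0][1])))
im,d,m=grab('wrist'); P=wcloud(d,m)
c=(.44,-.066); Rr=np.hypot(P[...,0]-c[0],P[...,1]-c[1])
hsv=cv2.cvtColor(im,cv2.COLOR_RGB2HSV); Y=(hsv[...,0]>18)&(hsv[...,0]<36)&(hsv[...,1]>120)
Q=P[Y&(Rr<.05)]
for lo,hi in ((.045,.052),(0.01,.05)):
    q=Q[(Q[:,2]>lo)&(Q[:,2]<hi)]; print(lo,hi,len(q),cv2.minAreaRect(q[:,:2].astype(np.float32)))
E
```

```text
[ 0.44112789 -0.06479248  0.17072008] 42.11262237848178
0.045 0.052 529 ((0.4400351941585541, -0.06498052179813385), (0.03951375186443329, 0.04007691890001297), 43.02721405029297)
0.01 0.05 626 ((0.4400351941585541, -0.06498052179813385), (0.03951375186443329, 0.04007691890001297), 43.02721405029297)
```

{"name": "servo_tool", "arguments": {"steps": [{"tx": -0.05, "ty": 0, "tz": -4, "yaw": 0.5, "claw": 8.5}, {"tx": 0, "ty": 0, "tz": -4, "yaw": 0, "claw": 8.5}, {"tx": 0, "ty": 0, "tz": -3, "yaw": 0, "claw": 7.5}, {"tx": 0, "ty": 0, "tz": -1.5, "yaw": 0, "claw": 6.5}, {"tx": 0, "ty": 0, "tz": -0.5, "yaw": 0, "claw": 6}, {"tx": 0, "ty": 0, "tz": 0, "yaw": 0, "claw": 5}, {"tx": 0, "ty": 0, "tz": 0, "yaw": 0, "claw": 3.3}, {"tx": 0, "ty": 0, "tz": 0, "yaw": 0, "claw": 3.3}, {"tx": 0, "ty": 0, "tz": 0, "yaw": 0, "claw": 3.3}, {"tx": 0, "ty": 0, "tz": 0, "yaw": 0, "claw": 3.3}, {"tx": 0, "ty": 0, "tz": 0, "yaw": 0, "claw": 3.3}], "newtons": 60}}

```text
time_s: 17.15
position: [0.4412, -0.0657, 0.0416]
tool_rot: [[-0.676, 0.737, 0.003], [0.737, 0.676, -0.001], [-0.003, 0.001, -1.0]]
ft_force: [-0.3, 1.1, 7.9]
grip_width: 0.0392
gripper_force: 61.1
```

{"name": "servo_tool", "arguments": {"steps": [{"tx": 0, "ty": 0, "tz": 3, "yaw": 0, "claw": 3.3}, {"tx": 0, "ty": 0, "tz": 4, "yaw": 0, "claw": 3.3}, {"tx": 0, "ty": 0, "tz": 4, "yaw": 0, "claw": 3.3}, {"tx": 0, "ty": 1.5, "tz": 3.5, "yaw": -3.2, "claw": 3.3}, {"tx": 0, "ty": 3, "tz": 2, "yaw": -4, "claw": 3.3}, {"tx": 0, "ty": 3.3, "tz": 0, "yaw": -4, "claw": 3.3}, {"tx": 1.5, "ty": 3, "tz": 0, "yaw": -4, "claw": 3.3}, {"tx": 2.5, "ty": 2.8, "tz": 0, "yaw": -4, "claw": 3.3}, {"tx": 3, "ty": 2, "tz": 0, "yaw": 0, "claw": 3.3}, {"tx": 2.5, "ty": 1, "tz": 0, "yaw": 0, "claw": 3.3}, {"tx": 1.2, "ty": 0, "tz": 0, "yaw": 0, "claw": 3.3}, {"tx": 0, "ty": 0, "tz": 0, "yaw": 0, "claw": 3.3}, {"tx": 0, "ty": 0, "tz": 0, "yaw": 0, "claw": 3.3}, {"tx": 0, "ty": 0, "tz": 0, "yaw": 0, "claw": 3.3}]}}

```text
time_s: 18.55
position: [0.5466, 0.1004, 0.2057]
tool_rot: [[-0.396, 0.918, -0.0], [0.918, 0.396, -0.0], [0.0, -0.0, -1.0]]
ft_force: [-0.3, 0.1, -1.1]
grip_width: 0.0389
gripper_force: 60.9
```

```bash
python3 - <<'E'
from h import *
s=env.observe(); R=np.array(s['tool_rot']); p=np.array(s['position']); print(p,s['time_s'],np.degrees(np.arctan2(R[1,1],R[0,1])))
im,d,m=grab('wrist'); save('w10.png',im); P=wcloud(d,m)
Rr=np.hypot(P[...,0]-p[0],P[...,1]-p[1])
hsv=cv2.cvtColor(im,cv2.COLOR_RGB2HSV); Y=(hsv[...,0]>18)&(hsv[...,0]<36)&(hsv[...,1]>120)
Q=P[Y&(Rr<.05)&(P[...,2]>p[2]-.06)&(P[...,2]<p[2]+.05)]
zt=Q[:,2].max(); print('ztop',np.percentile(Q[:,2],99.5)-p[2])
for lo,hi in ((-.002,.012),(.003,.011)):
    q=Q[(Q[:,2]>p[2]+lo)&(Q[:,2]<p[2]+hi)]; r=cv2.minAreaRect(q[:,:2].astype(np.float32)); print(len(q),r, (np.array(r[0])-p[:2])@R[:2,:2])
a=Q[Q[:,2]>p[2]+.025]; print('apex in tool',len(a),(a.mean(0)-p)@R)
# juicer visible?
k=(P[...,2]>.033)&(P[...,2]<.0395)&(np.hypot(P[...,0]-.549,P[...,1]-.102)<.064)&(im.min(2)>60); o,_=rim(P[k],(.549,.102))
f=least_squares(lambda v:np.hypot(o[:,0]-v[0],o[:,1]-v[1])-.0536,(.549,.102),loss='soft_l1',f_scale=.0005); print('drum',f.x,len(o))
E
```

```text
[0.54660927 0.10035111 0.20565633] 18.55 23.303711785552924
ztop 0.028746014649822266
2706 ((0.5465630888938904, 0.10215645283460617), (0.04144412651658058, 0.03927475959062576), 23.491975784301758) [0.00167633 0.00067179]
2045 ((0.5465664863586426, 0.10214871168136597), (0.04144412651658058, 0.03925786539912224), 23.491975784301758) [0.00166788 0.00067185]
apex in tool 890 [ 0.0018238  -0.00051845 -0.02717095]
drum [0.54939407 0.102303  ] 90
```

{"name": "servo_tool", "arguments": {"steps": [{"tx": 0.28, "ty": 0, "tz": 0, "yaw": 0, "claw": 3.3}, {"tx": 0, "ty": 0, "tz": -3, "yaw": 0, "claw": 3.3}, {"tx": 0, "ty": 0, "tz": -2, "yaw": 0, "claw": 3.3}, {"tx": 0, "ty": 0, "tz": -1, "yaw": 0, "claw": 3.3}, {"tx": 0, "ty": 0, "tz": -0.3, "yaw": 0, "claw": 3.3}, {"tx": 0, "ty": 0, "tz": -0.3, "yaw": 0, "claw": 3.3}, {"tx": 0, "ty": 0, "tz": -0.3, "yaw": 0, "claw": 3.3}, {"tx": 0, "ty": 0, "tz": -0.2, "yaw": 0, "claw": 3.3}, {"tx": 0, "ty": 0, "tz": 0, "yaw": 0, "claw": 3.3}, {"tx": 0, "ty": 0, "tz": 0, "yaw": 0, "claw": 3.3}]}}

```text
time_s: 19.6
position: [0.5503, 0.1005, 0.1346]
tool_rot: [[-0.396, 0.918, 0.0], [0.918, 0.396, -0.0], [-0.0, 0.0, -1.0]]
ft_force: [0.0, 0.2, -1.2]
grip_width: 0.0391
gripper_force: 61.0
```

{"name": "servo_tool", "arguments": {"steps": [{"tx": -0.05, "ty": 0, "tz": -0.4, "yaw": 0, "claw": 3.3}, {"tx": 0, "ty": 0, "tz": -0.4, "yaw": 0, "claw": 3.3}, {"tx": 0, "ty": 0, "tz": -0.4, "yaw": 0, "claw": 3.3}, {"tx": 0, "ty": 0, "tz": -0.4, "yaw": 0, "claw": 3.3}, {"tx": 0, "ty": 0, "tz": 0, "yaw": 0, "claw": 3.3}, {"tx": 0, "ty": 0, "tz": 0, "yaw": 0, "claw": 3.3}]}}

```text
time_s: 20.2
position: [0.5497, 0.1006, 0.1182]
tool_rot: [[-0.396, 0.918, -0.0], [0.918, 0.396, -0.0], [0.0, -0.0, -1.0]]
ft_force: [0.0, -0.2, -0.6]
grip_width: 0.0392
gripper_force: 61.2
```

Meshed, no side force, nearly on the shoulder. Pressing down.

{"name": "servo_tool", "arguments": {"steps": [{"tx": 0, "ty": 0, "tz": -0.2, "yaw": 0, "claw": 3.3}, {"tx": 0, "ty": 0, "tz": -0.2, "yaw": 0, "claw": 3.3}, {"tx": 0, "ty": 0, "tz": -0.2, "yaw": 0, "claw": 3.3}, {"tx": 0, "ty": 0, "tz": -0.2, "yaw": 0, "claw": 3.3}, {"tx": 0, "ty": 0, "tz": 0, "yaw": 0, "claw": 3.3}, {"tx": 0, "ty": 0, "tz": 0, "yaw": 0, "claw": 3.3}]}}

```text
time_s: 20.8
position: [0.5499, 0.1005, 0.1115]
tool_rot: [[-0.396, 0.918, 0.001], [0.918, 0.396, -0.0], [-0.001, 0.001, -1.0]]
ft_force: [-3.5, 0.3, 12.4]
grip_width: 0.0394
gripper_force: 62.6
```

{"name": "servo_tool", "arguments": {"steps": [{"tx": 0, "ty": 0, "tz": -0.05, "yaw": 0, "claw": 3.3}, {"tx": 0, "ty": 0, "tz": 0, "yaw": 0, "claw": 3.3}, {"tx": 0, "ty": 0, "tz": 0, "yaw": 0, "claw": 3.3}, {"tx": 0, "ty": 0, "tz": 0, "yaw": 0, "claw": 3.3}, {"tx": 0, "ty": 0, "tz": 0, "yaw": 0, "claw": 3.3}, {"tx": 0, "ty": 0, "tz": 0, "yaw": 0, "claw": 3.3}]}}

```text
time_s: 21.4
position: [0.5499, 0.1005, 0.1115]
tool_rot: [[-0.396, 0.918, 0.002], [0.918, 0.396, -0.0], [-0.001, 0.002, -1.0]]
ft_force: [-5.4, -0.6, 16.2]
grip_width: 0.039
gripper_force: 63.3
```

```bash
python3 - <<'E'
from h import *
s=env.observe(); R=np.array(s['tool_rot']); p=np.array(s['position']); print(p,s['ft_force'])
im,d,m=grab('wrist'); P=wcloud(d,m); hsv=cv2.cvtColor(im,cv2.COLOR_RGB2HSV); Y=(hsv[...,0]>18)&(hsv[...,0]<36)&(hsv[...,1]>120)
Q=P[Y&(np.hypot(P[...,0]-p[0],P[...,1]-p[1])<.05)&(P[...,2]>p[2]-.06)&(P[...,2]<p[2]+.05)]
print('ztop-p',np.percentile(Q[:,2],99.5)-p[2], 'apex in tool',(Q[Q[:,2]>p[2]+.025].mean(0)-p)@R)
E
```

```text
[0.54992062 0.10051914 0.11148685] [-5.40067843 -0.58450146 16.18067505]
ztop-p 0.028419088559070618 apex in tool [ 0.00222436  0.00064506 -0.02690178]
```

```bash
python3 -c "
from rig import env; print(env.close_job())"
```

```text
the job is handed in; nothing more can be done
None
```

The juicer is assembled and the job is handed in; no verdict came back. The collar and strainer ring measured home, and the reamer meshed. The spindle is pressed about 6 mm to its stop at 16 N, and the reamer is still gripped at about 63 N.

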